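# Wind the tubes in and hold the sprung lid at its mark

### The job

Wind the handwheel on the viewing instrument counter-clockwise by its crank knob until the tube carriage is fully in against its stop. Then lift the chamber's sprung lid by its bar until the lid's pointer is level with the line of the set mark on the side rail, and finish while the gripper is still holding it there, steady. Leave the set mark and the other things on the bench where they are.

Things in the scene. Friction and masses are not known exactly. Their poses are not given: they have to be found in the camera images.
- chamber: White tube-viewing instrument fixed to the bench. Origin under its middle; its x points away from its front (which faces the robot at yaw 0), y to its left, z up. Left: a box chamber (x -80 to 94, y 0 to 200 mm), 100 mm high, under the sprung lid. Right: a deck 40 mm high (x -150 to 100, y -240 to -5 mm) with the handwheel in front and the tube carriage behind.
- wheel_axis (a point): (In the instrument's frame at x -85, y -120 mm.) Centre of the handwheel's upper face, 56 mm above the bench: an aluminium disc 110 mm across and 10 mm thick, lying flat on the deck, vertical axis, with a hub 32 mm across that rises 8 mm above the disc. Moves with the instrument, does not move as the wheel turns.
- knob_mid (a point): Middle of the handwheel's crank knob: an upright black cylinder 18 mm across, 46 mm tall, spinning freely on its pin, 42 mm from the wheel's axis; this point is 81 mm above the bench, the knob's top 104 mm. It can be gripped from above and carried round with the hand's heading unchanged; about 2 N at the knob turns the wheel.
- wheel (a joint): Turn of the handwheel, rad, growing counter-clockwise seen from above. 7.5 rad is the end, where the carriage meets its stop. At 0 the knob lies on the instrument's own +x side of the axis. It stays where it is left.
- carriage (a joint): Travel of the tube carriage to the instrument's own +y (into the chamber), m: 10 mm per rad of the wheel turned counter-clockwise; 0.075 is against the stop (wheel and carriage cannot go farther). Starts between 0 and 0.035.
- carriage_face (a point): Front face of the lug on the carriage (an aluminium sled with a tongue of four small tubes) that meets the stop block.
- stop_face (a point): Face of the steel stop block on the deck behind the wheel, beside the chamber's right wall: the lug on the carriage touches it when the carriage is fully in.
- lid_hinge (a point): (In the instrument's frame at x 90, y 100 mm.) Middle of the lid's hinge line, along the chamber's far upper edge (instrument's own y axis), 100 mm above the bench.
- lid_bar (a point): Middle of the lid's pull bar: a round bar 12 mm across, parallel to the hinge, 222 mm from it, 107 mm above the bench when shut (7 mm above the hinge in the lid's frame). In front of the lid, 51 mm clear behind it, free below; arms at its ends 50 mm either side. Can be pinched from above, fingers in front and behind, and may turn between them as it rises.
- lid (a joint): Lid angle, rad: 0 shut, growing as the bar rises, end at 1.2. A hinge spring (and its weight) pulls it shut: holding it takes about 3 to 4 N upward at the bar when shut and 6 to 8 N at 0.8 rad. Let go, it falls shut.
- mark (a joint): Angle of the set mark, rad, on the same scale as the lid's angle (0.40 to 0.80): the lid is at the mark when both read the same. The mark is a stiff aluminium clamp block 26 x 24 x 18 mm with a black line round its middle, on a fixed curved steel rail 26 mm left of the chamber's left wall, which rises to 227 mm above the bench.
- mark_line (a point): Point of the set mark's black line next to the lid's pointer, 150 mm from the hinge line.
- lid_pointer (a point): Tip of the lid's pointer, a thin black tongue on the lid's left edge, 150 mm from the hinge line; it meets point mark_line when the lid is at the mark.
- bottle_mid (a point): Bystander: amber bottle, 60 mm across, 130 mm tall; point half-way up.
- jar_mid (a point): Bystander: white jar, 52 mm across, 70 mm tall; point half-way up.
- tip_box_mid (a point): Bystander: box of pipette tips, 85 x 120 x 62 mm; point 25 mm up.
- tube_rack_mid (a point): Bystander: tube rack with capped tubes, 80 x 160 mm, 59 mm tall; point 17 mm up.
- beaker_mid (a point): Bystander: glass beaker, 70 mm across, 90 mm tall; point half-way up.
- pipette_mid (a point): Bystander: pipette lying on the bench, 220 mm long along its y, 28 mm high.

How it is judged:
By the outcome, as a careful person would: the job done as asked, in the order asked, and still so for the second after the job is handed in, while the arm keeps its last pose, push and grip.
It also fails if it takes over 48 s, if anything falls off the work surface, if the arm or the gripper's body presses on something with over 40 N, if the wrist force passes 120 N, or if a joint passes its speed limit or range.

### The arm

A 7-joint arm with a two-finger parallel gripper is mounted at the origin on the work surface. World frame = base frame: x ahead of the robot, y to its left, z up, the work surface at z = 0. Lengths are in mm, angles in rad, forces in N, time in s.
With the tool pointing down it reaches from about 350 to 900 mm from the base axis. Payload 7.2 kg.
Tool frame: the origin (TCP) lies midway between the tips of the shut fingers; the grasp point (between the pads) lies bot.hold_point_z behind it (bot.hold_point_z is the distance from the TCP to the grasp point, in mm); z points along the fingers, y is the line along which they close (so a half turn about z gives the same grasp; the last joint's range is limited). The gripper opens to 85 mm and grips with 20 to 120 N. Pads are 22 mm wide; open, the fingers measure 114 mm over their backs; the gripper's body (76 mm by 85 mm) begins 54 mm behind the grasp point. The pads swing forward as they close: fully open they stand 13 mm farther back than shut.
Start: joints at [1.085, 0.411, -0.013, 1.596, 0.006, 1.134, -0.082], TCP at [253.583, -571.248, 231.297] pointing down, gripper open.
Joint ranges: [-2.95, 2.95], [-0.29, 1.99], [-1.47, 1.44], [0.14, 2.54], [-1.03, 4.17], [0.13, 1.85], [-2.86, 2.86]. Speed limits (rad/s): [2.39, 2.39, 3.01, 3.01, 3.14, 3.14, 3.14].

### API

Orientations are given as a rotation vector (axis times angle).
In Python, from plant import state, imaging, close_job, spotter, bot gives the robot as it stands.
- The arm moves only by the tool step_arm, never from a script. Its argument "deltas" is one flat list of numbers, 6 for each row, row after row: the shift along the tool's x, y, z in units of 100 mm (1.0 is 100 mm), then the turn, a rotation vector about the tool's x, y, z in units of 2 rad (1.0 is 2 rad). In form: [tx, ty, tz, ax, ay, az, tx, ty, tz, ax, ay, az, ...]. A call has exactly 8 rows; each row is the pose to reach, as a shift and turn from the pose commanded when the call began, along the tool's axes at that moment; what a row does not reach only later rows make up. A row lasts 1/12 s, in which the tool goes at most 41.7 mm and 7.16 degrees, less where a joint would pass 70% of its speed; a pose out of reach is approached as far as the arm can. A call with a number of a shift or a turn outside -1 to 1 is refused whole. A call with a gripper value outside its range is refused whole. "jaw" is the opening, from 0 (shut) to 1 (fully open), set as the call begins (left out, the last holds). The fingers move at their own pace and stop on an object; the grip force is fixed at half the most. Time passes only in rows, so rows that repeat a pose let the fingers close, or fill a call up. It gives the time, the measured TCP pose, the force, the opening and the grip force at its end, in the units of the state.
- state(): the state, without advancing time (a new reading comes with each control period).
- imaging.read_camera(name): name is "scene" or "side" or "wrist"; returns the picture (400x640x3 uint8, blue, green, red); there is no depth.
- imaging.camera_model(name): a dict with "fovy" (degrees; the focal length in pixels is half the picture's height over the tangent of half this angle, whatever the lens; pixels are square), "cx", "cy" (the principal point, pixels), "position" and "rotation" of the camera in the world. Camera axes: x right, y up, looking along -z (the intrinsics and any distortion apply to the point x, -y, -z); pixel columns grow to the right and rows downward; lengths in mm; the calibration is good to about 2 mm. A picture is of the moment at which its call begins: read the wrist's pose just before it. camera_model takes no time and is no camera call; for the wrist camera it gives the pose at the moment of the call.
- close_job(): hands the job in; it is judged then, once.
Trained networks look in the newest picture that a camera, given by its name, has taken for a name from the list of things; names that differ only in an ending like _2 or _b are one class to them, and where a whole thing is asked for, a point or a joint stands for the part that bears it (a point fixed in the world has none). Each returns a list of dicts, best first, with "p" (0 to 1); they miss things now and then, are a little off and sometimes report something else, mostly with a low value. They report only what shows in the picture. A call takes as long as a camera call.
- spotter.masks_of(camera, name): "pixels" (400x640 bool, what is visible of it) and "xy" ([column, row] in pixels, amid what is visible of it).
- spotter.mark_of(camera, name): "xy" ([column, row] in pixels: a listed point, or the origin of a listed thing).
The state is a dict: "time": time; "joint_pos": joint angles; "joint_velocities": joint speeds; "effort": joint torques, N m; "eef_pos": TCP position; "tcp_rot": TCP orientation; "ft_force": force on the tool from outside, world axes, zero at the start; "ft_torque": the same for the moment, N m; "width": finger opening in mm; "gripper_force": force on a finger pad.
Only numpy, scipy, OpenCV 4.12 (cv2) and the standard library are available. Lean on these libraries where they do the work, as an engineer would, in place of code of your own. Each camera call takes 0.05 s, during which the arm holds its last target. There are 200 camera calls.

## Working session

There is one attempt and no reset: what is moved stays moved. The work goes in short steps, Python scripts to look and compute and a tool call to move; the robot and the scene stay as the last step left them, time stands still between calls to the robot, and variables do not carry over. Pictures are saved under pics/ and viewed, at most 10 in all, crops included, and the job is handed in when it is done.

Besides the shell and the picture viewer there is one more tool, called after ">>>" as name(argument=value, ...) on one line, values as JSON. step_arm: Moves the arm, as the interface text tells. Its arguments: {"type":"object","properties":{"deltas":{"type":"array"},"jaw":{"type":"number"}},"required":["deltas"]}

```bash
ls; mkdir -p pics; cat > h.py <<'E'
import numpy as np, cv2
from scipy.spatial.transform import Rotation as R
from plant import state, imaging, close_job, spotter, bot
def cam(n):
    m=imaging.camera_model(n); f=200/np.tan(np.radians(m["fovy"])/2); return m,f
def ray(m,f,xy):
    d=np.array([(xy[0]-m["cx"])/f,-(xy[1]-m["cy"])/f,-1.]); r=np.array(m["rotation"]); 
    if r.shape!=(3,3): r=R.from_rotvec(r).as_matrix()
    d=r@d; return np.array(m["position"]),d/np.linalg.norm(d)
def atz(m,f,xy,z):
    p,d=ray(m,f,xy); return p+d*(z-p[2])/d[2]
def proj(m,f,P):
    q=(np.asarray(P)-m["position"])@np.array(m["rotation"]); return m["cx"]+f*q[0]/-q[2], m["cy"]-f*q[1]/-q[2]
E
python3 - <<'E'
from h import *
s=state(); print(s); print(bot.hold_point_z)
for n in ["scene","side","wrist"]:
    im=imaging.read_camera(n); cv2.imwrite(f"pics/{n}0.png",im); m,f=cam(n); print(n,m)
    for k,z in [("wheel_axis",56),("knob_mid",81),("lid_hinge",100),("lid_bar",107),("chamber",0),("mark_line",None),("lid_pointer",None),("carriage_face",None),("stop_face",None)]:
        r=spotter.mark_of(n,k)
        for a in r[:1]:
            print(k,np.round(a["xy"],1),round(a["p"],2), np.round(atz(m,f,a["xy"],z),1) if z is not None else "")
E
```

```text
pics
{'time': 0.0, 'joint_pos': array([ 1.0847471 ,  0.41191552, -0.01275417,  1.59704901,  0.00559301,
        1.13431027, -0.08222183]), 'joint_velocities': array([ 0.0010211 ,  0.00102916,  0.00030246, -0.00042649, -0.00063184,
        0.00010775, -0.00024412]), 'effort': array([-1.72491928e-04, -6.00621271e+01,  6.82160519e-01, -2.99416620e+01,
        1.38182196e-02,  1.04458979e-02,  1.28989819e-05]), 'eef_pos': array([ 253.40374014, -570.77242682,  230.44108533]), 'tcp_rot': array([-3.07171034e+00, -6.51321088e-01,  6.79538487e-04]), 'ft_force': array([ 0.19786601, -0.38418736, -0.19190413]), 'ft_torque': array([-0.03086241, -0.03709233,  0.02460363]), 'gripper_force': 0.0, 'width': 85.40263642230126}
18.700000000000003
scene {'fovy': 57.83645222361505, 'cx': 315.59001573764266, 'cy': 202.2793183290331, 'position': array([ 953.32496581, -632.67130072,  953.32197243]), 'rotation': array([0.69583072, 0.16968239, 0.50057004])}
wheel_axis [307.  232.5] 0.68 [621.7 -76.8  56. ]
knob_mid [310.2 218.2] 0.94 [612.1 -41.1  81. ]
lid_hinge [379.7 184.7] 0.94 [745.1 179.4 100. ]
lid_bar 
[... 297 characters left out ...]
osition': array([ 492.0778163 , 1162.97631533, 1042.18520169]), 'rotation': array([ 0.07241572, -1.30878725, -2.75421945])}
wheel_axis [328.7 191.9] 0.85 [607.  -89.5  56. ]
knob_mid [326.1 198.5] 0.81 [609.7 -18.8  81. ]
lid_hinge [279.9 227.2] 0.82 [741.6 166.1 100. ]
lid_bar [350.1 222.7] 0.68 [516.6 129.8 107. ]
chamber [366.8 266.5] 0.55 [453.9 216.9   0. ]
mark_line [328.  236.6] 0.64 
lid_pointer [330.1 251.5] 0.63 
carriage_face [277.4 201. ] 0.66 
stop_face [281.2 209.5] 0.86 
wrist {'fovy': 69.37143485511903, 'cx': 321.8155525907061, 'cy': 192.7767248908028, 'position': array([ 329.5242668 , -536.23686892,  373.85380353]), 'rotation': array([-0.29256771,  0.19055739, -1.14094489])}
```

View pics/scene0.png

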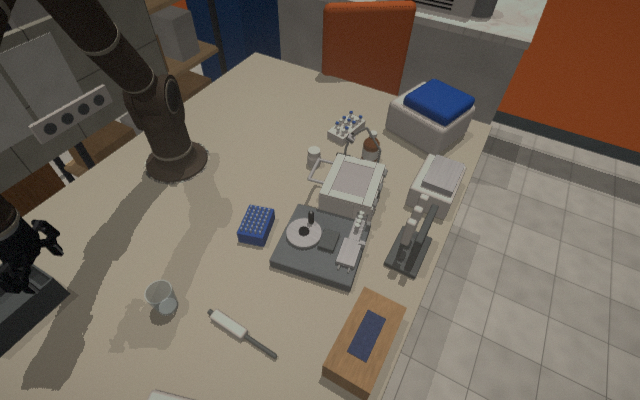

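View pics/side0.png

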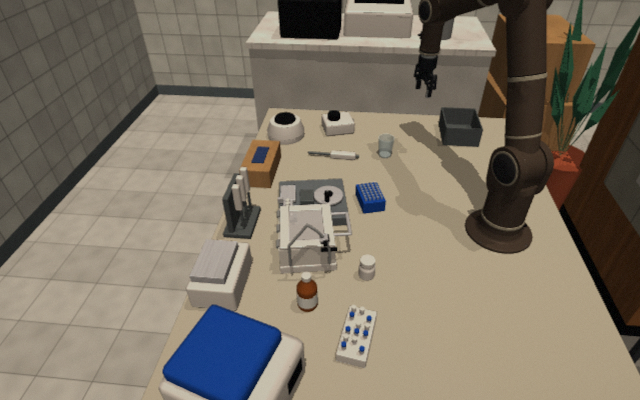

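```bash
cat >> h.py <<'E'
from scipy.optimize import least_squares
def inst(p): # x,y,yaw -> func
    c,s=np.cos(p[2]),np.sin(p[2])
    return lambda q: np.array([p[0]+c*q[0]-s*q[1],p[1]+s*q[0]+c*q[1],q[2]])
def lidpt(r,th,y,off=0): return [90-r*np.cos(th)-off*np.sin(th),y,100+r*np.sin(th)+off*np.cos(th)]
def fixrot(m):
    r=np.array(m["rotation"]); 
    if r.shape!=(3,3): m["rotation"]=R.from_rotvec(r).as_matrix()
    return m
E
python3 - <<'E'
from h import *
obs=[]
for n in ["scene","side"]:
    imaging.read_camera(n); m,f=cam(n); fixrot(m)
    for k in ["wheel_axis","knob_mid","lid_hinge","lid_bar","chamber","mark_line","lid_pointer"]:
        r=spotter.mark_of(n,k)
        if r: obs.append((n,k,m,f,np.array(r[0]["xy"]),r[0]["p"]))
def pts(p):
    T=inst(p); w=p[3]
    return dict(wheel_axis=T([-85,-120,56]),knob_mid=T([-85+42*np.cos(w),-120+42*np.sin(w),81]),lid_hinge=T([90,100,100]),
     lid_bar=T(lidpt(222,0,100,7)),chamber=T([0,0,0]),mark_line=T(lidpt(150,p[4],p[5])),lid_pointer=T(lidpt(150,0,p[5])))
def res(p):
    P=pts(p); out=[]
    for n,k,m,f,xy,pr in obs: out+=list((np.array(proj(m,f,P[k]))-xy))
    return np.array(out+[(p[5]-215)/5])
best=None
for w in np.arange(0,6.3,1):
    r=least_squares(res,[660,40,0.1,w,.6,215],loss="soft_l1",f_scale=1.5,x_scale=[10,10,.1,.3,.1,5])
    if best is None or r.cost<best.cost: best=r
print(best.cost,np.round(best.x,3))
e=res(best.x)
for i,o in enumerate(obs): print(o[0],o[1],np.round(o[4],1),round(o[5],2),np.round(e[2*i:2*i+2],1))
for k,v in pts(best.x).items(): print(k,np.round(v,1))
for n,b in [("scene",(220,120,400,300)),("side",(230,160,400,290))]:
    im=cv2.imread(f"pics/{n}0.png"); m,f=cam(n); fixrot(m)
    x0,y0,x1,y1=b; sc=4.4; c=cv2.resize(im[y0:y1,x0:x1],None,fx=sc if n=="side" else 3.3,fy=sc if n=="side" else 3.3,interpolation=cv2.INTER_CUBIC); k_=c.shape[1]/(x1-x0)
    for k,v in pts(best.x).items():
        u=proj(m,f,v); cv2.drawMarker(c,(int((u[0]-x0+.5)*k_),int((u[1]-y0+.5)*k_)),(0,0,255) if k!="mark_line" else (0,255,0),cv2.MARKER_CROSS,10,1)
    cv2.imwrite(f"pics/{n}1.png",c)
E
```

```text
91.38640405193583 [6.70346e+02 5.19520e+01 1.90000e-01 1.45100e+00 4.42000e-01 2.14522e+02]
scene wheel_axis [304.  231.9] 0.86 [-1.3  0.2]
scene knob_mid [309.  221.8] 0.81 [-0.2 -4.5]
scene lid_hinge [375.6 189.7] 0.91 [ 1.1 -3.2]
scene lid_bar [313.1 171.5] 0.84 [-1.2 -2.7]
scene chamber [338.7 219.2] 0.56 [0.6 2. ]
scene mark_line [348.3 141.3] 0.38 [-0.9 -1.1]
scene lid_pointer [344.  154.7] 0.93 [-2.1 -1.1]
side wheel_axis [326.5 192.4] 0.59 [1.3 0.7]
side knob_mid [328.4 197.8] 0.8 [-0.9 -2.9]
side lid_hinge [279.5 226.4] 0.71 [0.9 1.1]
side lid_bar [349.6 223.1] 0.69 [-1.  -1.5]
side chamber [329.5 249.3] 0.61 [-22.2 -21.9]
side mark_line [327.4 233.5] 0.41 [-2.1  1.5]
side lid_pointer [331.3 253.1] 0.56 [-1.3 -3.2]
wheel_axis [609.6 -82.   56. ]
knob_mid [606.6 -40.1  81. ]
lid_hinge [739.8 167.2 100. ]
lid_bar [521.8 125.2 107. ]
chamber [670.3  52.    0. ]
mark_line [585.  254.  164.2]
lid_pointer [570.9 251.3 100. ]
```

View pics/scene1.png

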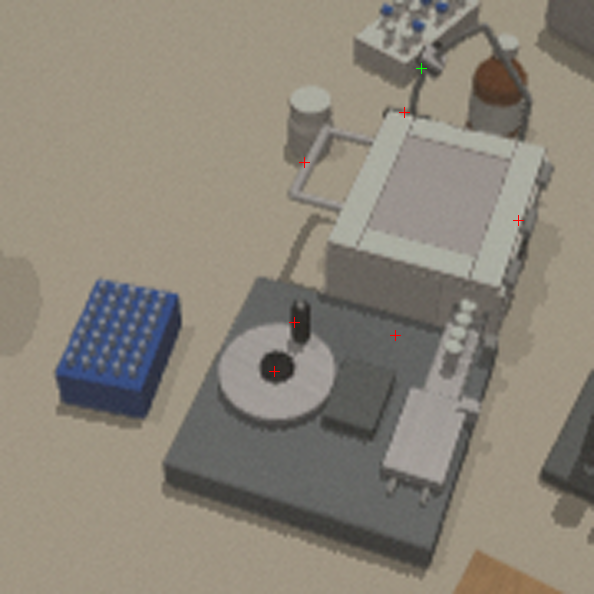

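View pics/side1.png

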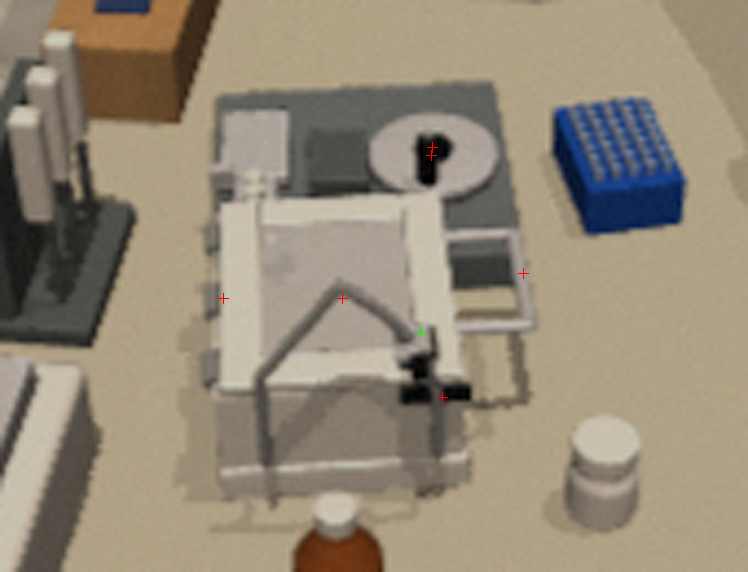

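```bash
cat > fit.py <<'E'
from h import *
C={"scene":((220,120),3.3),"side":((230,160),748/170)}
man=[("scene","dA",258,280),("scene","dB",165,465),("scene","dC",430,548),("scene","axis",277,374),("scene","ktop",301,303),("scene","kbot",299,341),
("scene","b1",328,131),("scene","b2",295,195),("side","b1",529,327),("side","b2",517,233),("side","dB",492,84),("side","dC",218,96),("side","axis",434,153),("side","kbot",426,183),
("scene","ptr",390,110),("side","ptr",445,393)]
M={n:(fixrot(cam(n)[0]),cam(n)[1]) for n in C}
def pts(p):
    T=inst(p); w=p[3]; kx,ky=-85+42*np.cos(w),-120+42*np.sin(w)
    return dict(dA=T([-150,-5,40]),dB=T([-150,-240,40]),dC=T([100,-240,40]),axis=T([-85,-120,56]),ktop=T([kx,ky,104]),kbot=T([kx,ky,58]),b1=T(lidpt(222,0,150,7)),b2=T(lidpt(222,0,50,7)),ptr=T(lidpt(150,0,214)))
def res(p):
    P=pts(p); o=[]
    for n,k,a,b in man:
        (x0,y0),s=C[n]; m,f=M[n]; o+=list(np.array(proj(m,f,P[k]))-[a/s+x0-.4,b/s+y0-.4])
    return np.array(o)
r=least_squares(res,[670,52,.19,1.45],x_scale=[10,10,.1,.3],loss="soft_l1")
if __name__=="__main__":
    print(r.cost,np.round(r.x,3)); e=res(r.x)
    for i,o in enumerate(man): print(o[:2],np.round(e[2*i:2*i+2],1))
    for k,v in pts(r.x).items(): print(k,np.round(v,1))
E
python3 fit.py
```

```text
15.298589824980178 [6.70952e+02 5.52620e+01 1.88000e-01 1.36700e+00]
('scene', 'dA') [-0.8 -2.1]
('scene', 'dB') [-1.3 -0.5]
('scene', 'dC') [1.2 0.1]
('scene', 'axis') [-0.2 -1.6]
('scene', 'ktop') [-0.3  0.8]
('scene', 'kbot') [ 0.3 -1.4]
('scene', 'b1') [-1.6 -0.6]
('scene', 'b2') [-1.4 -0.4]
('side', 'b1') [ 0.5 -0.9]
('side', 'b2') [-0.8 -0.2]
('side', 'dB') [-0.2 -1.4]
('side', 'dC') [-1.2 -0.8]
('side', 'axis') [-0.6 -0.7]
('side', 'kbot') [-0.1 -0.8]
('scene', 'ptr') [4.8 0.3]
('side', 'ptr') [-1.2  1.6]
dA [524.5  22.3  40. ]
dB [ 568.4 -208.5   40. ]
dC [ 814.  -161.8   40. ]
axis [609.9 -78.5  56. ]
ktop [610.5 -36.5 104. ]
kbot [610.5 -36.5  58. ]
b1 [513.3 178.  107. ]
b2 [531.9  79.7 107. ]
ptr [572.  254.3 100. ]
```

```bash
cat > plan.py <<'E'
import numpy as np, json, sys
def load(): return json.load(open("cmd.json"))
def call(c,wps):
    """c=[x,y,z,yaw]; wps: 8 rows of [x,y,z,yaw]; prints rows (rounded), returns new commanded"""
    x,y,z,p=c; out=[]
    for w in wps:
        dx,dy,dz=w[0]-x,w[1]-y,w[2]-z
        out.append([round(v,3)+0. for v in [(dx*np.cos(p)+dy*np.sin(p))/100,(dx*np.sin(p)-dy*np.cos(p))/100,-dz/100,0,0,-(w[3]-p)/2]])
    a=np.array(out); assert abs(a).max()<=1,a
    print("["+", ".join(",".join(f"{v:g}" for v in r) for r in out)+"]")
    l=out[-1]; return [x+100*(l[0]*np.cos(p)+l[1]*np.sin(p)),y+100*(l[0]*np.sin(p)-l[1]*np.cos(p)),z-100*l[2],p-2*l[5]]
def lin(c,t,n=8):
    c,t=np.array(c),np.array(t); return [list(c+(t-c)*min(1,(k+1)/n)) for k in range(8)]
def go(targets,n=8):
    c=load()
    for t in targets: c=call(c,lin(c,t,n))
    json.dump(c,open("cmd.json","w")); print(np.round(c,2))
E
python3 - <<'E'
from plan import *
json.dump([253.583,-571.248,231.297,2*np.arctan2(.651321,3.07171)],open("cmd.json","w"))
c=np.array(load()); g=np.array([610.5,-36.5,150,1.76])
d=(g-c)[:2]; L=np.hypot(*d); T=[]
for i,s in enumerate([111,222,333,444,555,L]):
    q=c[:2]+d*s/L; T.append([*q,[231.3]*4+[190,150]][0:2]+[([231.3]*4+[190,150])[i],([.418]*4+[1.09,1.76])[i]])
go(T)
E
```

```text
[0.117,-0.074,0,0,0,0, 0.234,-0.148,0,0,0,0, 0.352,-0.223,0,0,0,0, 0.469,-0.297,0,0,0,0, 0.586,-0.371,0,0,0,0, 0.703,-0.445,0,0,0,0, 0.821,-0.52,0,0,0,0, 0.938,-0.594,0,0,0,0]
[0.117,-0.074,0,0,0,0, 0.234,-0.148,0,0,0,0, 0.352,-0.223,0,0,0,0, 0.469,-0.297,0,0,0,0, 0.586,-0.371,0,0,0,0, 0.703,-0.445,0,0,0,0, 0.821,-0.519,0,0,0,0, 0.938,-0.593,0,0,0,0]
[0.117,-0.074,0,0,0,0, 0.234,-0.149,0,0,0,0, 0.352,-0.223,0,0,0,0, 0.469,-0.297,0,0,0,0, 0.586,-0.371,0,0,0,0, 0.703,-0.446,0,0,0,0, 0.82,-0.52,0,0,0,0, 0.938,-0.594,0,0,0,0]
[0.117,-0.074,0,0,0,0, 0.234,-0.148,0,0,0,0, 0.352,-0.223,0,0,0,0, 0.469,-0.297,0,0,0,0, 0.586,-0.371,0,0,0,0, 0.703,-0.445,0,0,0,0, 0.82,-0.52,0,0,0,0, 0.937,-0.594,0,0,0,0]
[0.117,-0.074,0.052,0,0,-0.042, 0.235,-0.148,0.103,0,0,-0.084, 0.352,-0.223,0.155,0,0,-0.126, 0.469,-0.297,0.206,0,0,-0.168, 0.586,-0.371,0.258,0,0,-0.21, 0.704,-0.445,0.31,0,0,-0.252, 0.821,-0.519,0.361,0,0,-0.294, 0.938,-0.594,0.413,0,0,-0.336]
[0.109,0.012,0.05,0,0,-0.042, 0.219,0.024,0.1,0,0,-0.084, 0.328,0.036,0.15,0,0,-0.126, 0.437,0.047,0.2,0,0,-0.168, 0.546,0.059,0.25,0,0,-0.209, 0.656,0.071,0.3,0,0,-0.251, 0.765,0.083,0.35,0,0,-0.293, 0.874,0.095,0.4,0,0,-0.335]
[610.49 -36.51 150.     1.76]
```

>>> step_arm(deltas=[0.117,-0.074,0,0,0,0,0.234,-0.148,0,0,0,0,0.352,-0.223,0,0,0,0,0.469,-0.297,0,0,0,0,0.586,-0.371,0,0,0,0,0.703,-0.445,0,0,0,0,0.821,-0.52,0,0,0,0,0.938,-0.594,0,0,0,0], jaw=1)

```text
time: 2.97
eef_pos: [316.2, -477.5, 231.4]
tcp_rot: [3.073, 0.652, 0.0]
ft_force: [-0.2, -0.1, -0.4]
width: 85.5
gripper_force: 0.0
```

>>> step_arm(deltas=[0.117,-0.074,0,0,0,0,0.234,-0.148,0,0,0,0,0.352,-0.223,0,0,0,0,0.469,-0.297,0,0,0,0,0.586,-0.371,0,0,0,0,0.703,-0.445,0,0,0,0,0.821,-0.519,0,0,0,0,0.938,-0.593,0,0,0,0])

```text
time: 3.63
eef_pos: [377.5, -385.4, 231.3]
tcp_rot: [3.073, 0.651, 0.0]
ft_force: [-0.6, 0.1, 0.6]
width: 85.4
gripper_force: 0.0
```

>>> step_arm(deltas=[0.117,-0.074,0,0,0,0,0.234,-0.149,0,0,0,0,0.352,-0.223,0,0,0,0,0.469,-0.297,0,0,0,0,0.586,-0.371,0,0,0,0,0.703,-0.446,0,0,0,0,0.82,-0.52,0,0,0,0,0.938,-0.594,0,0,0,0])

```text
time: 4.3
eef_pos: [439.0, -293.1, 231.4]
tcp_rot: [3.073, 0.651, 0.0]
ft_force: [0.1, 0.6, -0.3]
width: 84.9
gripper_force: 0.0
```

>>> step_arm(deltas=[0.117,-0.074,0,0,0,0,0.234,-0.148,0,0,0,0,0.352,-0.223,0,0,0,0,0.469,-0.297,0,0,0,0,0.586,-0.371,0,0,0,0,0.703,-0.445,0,0,0,0,0.82,-0.52,0,0,0,0,0.937,-0.594,0,0,0,0])

```text
time: 4.97
eef_pos: [500.4, -200.7, 231.3]
tcp_rot: [3.073, 0.651, 0.0]
ft_force: [-0.2, -0.4, 1.2]
width: 85.3
gripper_force: 0.0
```

>>> step_arm(deltas=[0.117,-0.074,0.052,0,0,-0.042,0.235,-0.148,0.103,0,0,-0.084,0.352,-0.223,0.155,0,0,-0.126,0.469,-0.297,0.206,0,0,-0.168,0.586,-0.371,0.258,0,0,-0.21,0.704,-0.445,0.31,0,0,-0.252,0.821,-0.519,0.361,0,0,-0.294,0.938,-0.594,0.413,0,0,-0.336])

```text
time: 5.63
eef_pos: [562.0, -108.4, 189.8]
tcp_rot: [2.683, 1.634, 0.0]
ft_force: [-0.8, -0.1, 0.7]
width: 85.3
gripper_force: 0.0
```

>>> step_arm(deltas=[0.109,0.012,0.05,0,0,-0.042,0.219,0.024,0.1,0,0,-0.084,0.328,0.036,0.15,0,0,-0.126,0.437,0.047,0.2,0,0,-0.168,0.546,0.059,0.25,0,0,-0.209,0.656,0.071,0.3,0,0,-0.251,0.765,0.083,0.35,0,0,-0.293,0.874,0.095,0.4,0,0,-0.335])

```text
time: 6.3
eef_pos: [610.7, -35.4, 149.8]
tcp_rot: [1.997, 2.425, -0.0]
ft_force: [0.8, 0.1, 0.3]
width: 85.3
gripper_force: 0.0
```

```bash
python3 - <<'E'
from h import *
n="wrist"; m,f=cam(n); fixrot(m); im=imaging.read_camera(n); cv2.imwrite("pics/w1.png",im)
print(m["position"],state()["eef_pos"])
for k,z in [("wheel_axis",56),("knob_mid",81),("lid_bar",107)]:
    for a in spotter.mark_of(n,k)[:2]: print(k,np.round(a["xy"],1),round(a["p"],2),np.round(atz(m,f,a["xy"],z),1))
from fit import r,pts
for k,v in pts(r.x).items(): print(k,np.round(proj(m,f,v),0))
E
```

```text
[594.05785292  47.77637174 292.28713559] [611.10796132 -32.96015865 148.79342365]
wheel_axis [313.7 237.4] 0.69 [610.7 -75.3  56. ]
knob_mid [512.3 217. ] 0.71 [760.7 -14.   81. ]
knob_mid [322.3 207.7] 0.7 [610.8 -35.4  81. ]
lid_bar [406.9 103.8] 0.16 [646.4  52.1 107. ]
dA [235. 108.]
dB [254. 330.]
dC [481. 331.]
axis [312. 240.]
ktop [322. 221.]
kbot [322. 199.]
b1 [ 200. -246.]
b2 [224.  12.]
ptr [ 368. -457.]
```

View pics/w1.png

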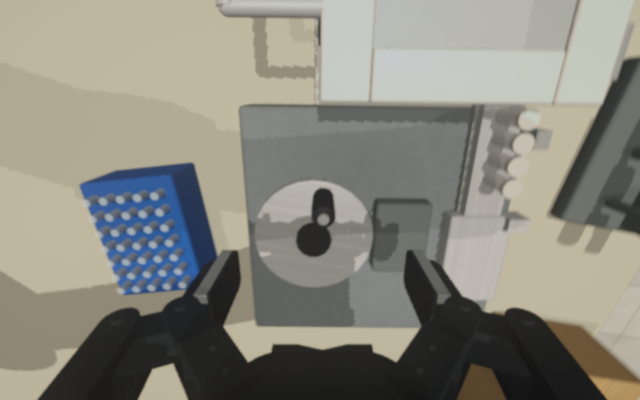

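>>> step_arm(deltas=[0,0,0.12,0,0,0,0,0,0.24,0,0,0,0,0,0.36,0,0,0,0,0,0.48,0,0,0,0,0,0.6,0,0,0,0,0,0.72,0,0,0,0,0,0.79,0,0,0,0,0,0.79,0,0,0])

```text
time: 7.17
eef_pos: [609.3, -36.6, 68.7]
tcp_rot: [-2.0, -2.419, 0.003]
ft_force: [0.2, -0.1, 0.2]
width: 85.5
gripper_force: 0.0
```

>>> step_arm(deltas=[0,0,0,0,0,0,0,0,0,0,0,0,0,0,0,0,0,0,0,0,0,0,0,0,0,0,0,0,0,0,0,0,0,0,0,0,0,0,0,0,0,0,0,0,0,0,0,0], jaw=0)

```text
time: 7.83
eef_pos: [611.0, -36.5, 71.6]
tcp_rot: [2.001, 2.42, 0.001]
ft_force: [-0.5, -0.8, 5.7]
width: 16.4
gripper_force: 58.5
```

```bash
cat > circ.py <<'E'
from plan import *
import sys
# usage: circ.py cx cy r total_rad  (from current commanded angle), several calls comma separated
cx,cy,r=map(float,sys.argv[1:4]); c=load()
c[2]=float(sys.argv[5]) if len(sys.argv)>5 else c[2]
a=np.arctan2(c[1]-cy,c[0]-cx)
for t in map(float,sys.argv[4].split(",")):
    c=call(c,[[cx+r*np.cos(a+t*(k+1)/8),cy+r*np.sin(a+t*(k+1)/8),c[2],c[3]] for k in range(8)]); a+=t
json.dump(c,open("cmd.json","w")); print(np.round(c,1),a)
E
python3 - <<'E'
import json; json.dump([610.49,-36.51,71,1.76],open("cmd.json","w"))
E
python3 circ.py 610.5 -78.2 42 0.6
```

```text
[0.008,-0.031,0,0,0,0, 0.01,-0.062,0,0,0,0, 0.01,-0.093,0,0,0,0, 0.008,-0.125,0,0,0,0, 0.003,-0.156,0,0,0,0, -0.004,-0.187,0,0,0,0, -0.013,-0.217,0,0,0,0, -0.024,-0.246,0,0,0,0]
[586.8 -43.5  71.    1.8] 2.171036192465518
```

>>> step_arm(deltas=[0.008,-0.031,0,0,0,0,0.01,-0.062,0,0,0,0,0.01,-0.093,0,0,0,0,0.008,-0.125,0,0,0,0,0.003,-0.156,0,0,0,0,-0.004,-0.187,0,0,0,0,-0.013,-0.217,0,0,0,0,-0.024,-0.246,0,0,0,0])

```text
time: 8.5
eef_pos: [587.5, -43.4, 71.6]
tcp_rot: [2.001, 2.42, 0.002]
ft_force: [2.7, 0.2, 4.5]
width: 16.4
gripper_force: 58.5
```

```bash
python3 circ.py 610.5 -78.2 42 1.3,1.3,1.3
```

```text
[-0.033,-0.06,0,0,0,0, -0.074,-0.114,0,0,0,0, -0.124,-0.161,0,0,0,0, -0.18,-0.199,0,0,0,0, -0.242,-0.227,0,0,0,0, -0.308,-0.245,0,0,0,0, -0.376,-0.252,0,0,0,0, -0.444,-0.248,0,0,0,0]
[-0.066,0.015,0,0,0,0, -0.13,0.04,0,0,0,0, -0.188,0.076,0,0,0,0, -0.24,0.12,0,0,0,0, -0.284,0.172,0,0,0,0, -0.319,0.231,0,0,0,0, -0.343,0.294,0,0,0,0, -0.358,0.361,0,0,0,0]
[-0.003,0.068,0,0,0,0, 0.004,0.136,0,0,0,0, 0.023,0.201,0,0,0,0, 0.052,0.263,0,0,0,0, 0.09,0.319,0,0,0,0, 0.137,0.368,0,0,0,0, 0.192,0.41,0,0,0,0, 0.252,0.441,0,0,0,0]
[651.5 -87.1  71.    1.8] 6.070322461784622
```

>>> step_arm(deltas=[-0.033,-0.06,0,0,0,0,-0.074,-0.114,0,0,0,0,-0.124,-0.161,0,0,0,0,-0.18,-0.199,0,0,0,0,-0.242,-0.227,0,0,0,0,-0.308,-0.245,0,0,0,0,-0.376,-0.252,0,0,0,0,-0.444,-0.248,0,0,0,0])

```text
time: 9.17
eef_pos: [570.5, -91.2, 71.6]
tcp_rot: [-2.001, -2.422, -0.001]
ft_force: [1.5, 2.7, 8.1]
width: 16.4
gripper_force: 58.9
```

>>> step_arm(deltas=[-0.066,0.015,0,0,0,0,-0.13,0.04,0,0,0,0,-0.188,0.076,0,0,0,0,-0.24,0.12,0,0,0,0,-0.284,0.172,0,0,0,0,-0.319,0.231,0,0,0,0,-0.343,0.294,0,0,0,0,-0.358,0.361,0,0,0,0])

```text
time: 9.83
eef_pos: [612.1, -120.6, 71.6]
tcp_rot: [-2.002, -2.42, 0.002]
ft_force: [-2.8, 1.3, 11.5]
width: 16.5
gripper_force: 59.2
```

>>> step_arm(deltas=[-0.003,0.068,0,0,0,0,0.004,0.136,0,0,0,0,0.023,0.201,0,0,0,0,0.052,0.263,0,0,0,0,0.09,0.319,0,0,0,0,0.137,0.368,0,0,0,0,0.192,0.41,0,0,0,0,0.252,0.441,0,0,0,0])

```text
time: 10.5
eef_pos: [651.4, -88.6, 71.6]
tcp_rot: [2.003, 2.419, -0.002]
ft_force: [-0.6, -2.5, 8.3]
width: 16.4
gripper_force: 59.2
```

```bash
python3 circ.py 610.5 -78.2 42 1.45,0.25
```

```text
[0.072,0.023,0,0,0,0, 0.148,0.033,0,0,0,0, 0.224,0.03,0,0,0,0, 0.298,0.012,0,0,0,0, 0.367,-0.018,0,0,0,0, 0.43,-0.061,0,0,0,0, 0.484,-0.114,0,0,0,0, 0.528,-0.176,0,0,0,0]
[0.007,-0.012,0,0,0,0, 0.013,-0.024,0,0,0,0, 0.018,-0.035,0,0,0,0, 0.024,-0.047,0,0,0,0, 0.029,-0.06,0,0,0,0, 0.033,-0.072,0,0,0,0, 0.037,-0.084,0,0,0,0, 0.041,-0.097,0,0,0,0]
[614.  -36.3  71.    1.8] 1.4865902586138569
```

>>> step_arm(deltas=[0.072,0.023,0,0,0,0,0.148,0.033,0,0,0,0,0.224,0.03,0,0,0,0,0.298,0.012,0,0,0,0,0.367,-0.018,0,0,0,0,0.43,-0.061,0,0,0,0,0.484,-0.114,0,0,0,0,0.528,-0.176,0,0,0,0])

```text
time: 11.17
eef_pos: [624.6, -38.8, 71.6]
tcp_rot: [2.001, 2.42, 0.001]
ft_force: [1.9, -1.7, 7.1]
width: 16.5
gripper_force: 59.0
```

>>> step_arm(deltas=[0.007,-0.012,0,0,0,0,0.013,-0.024,0,0,0,0,0.018,-0.035,0,0,0,0,0.024,-0.047,0,0,0,0,0.029,-0.06,0,0,0,0,0.033,-0.072,0,0,0,0,0.037,-0.084,0,0,0,0,0.041,-0.097,0,0,0,0])

```text
time: 11.83
eef_pos: [617.6, -37.1, 71.8]
tcp_rot: [1.999, 2.416, 0.008]
ft_force: [17.2, -1.9, -5.8]
width: 16.3
gripper_force: 58.5
```

>>> step_arm(deltas=[0,0,0,0,0,0,0,0,0,0,0,0,0,0,0,0,0,0,0,0,0,0,0,0,0,0,0,0,0,0,0,0,0,0,0,0,0,0,0,0,0,0,0,0,0,0,0,0], jaw=1)

```text
time: 12.5
eef_pos: [614.0, -36.4, 70.9]
tcp_rot: [-2.002, -2.421, 0.0]
ft_force: [0.6, -0.7, -0.1]
width: 85.4
gripper_force: 0.0
```

>>> step_arm(deltas=[0,0,-0.12,0,0,0,0,0,-0.24,0,0,0,0,0,-0.36,0,0,0,0,0,-0.48,0,0,0,0,0,-0.6,0,0,0,0,0,-0.74,0,0,0,0,0,-0.87,0,0,0,0,0,-1.0,0,0,0])

```text
time: 13.17
eef_pos: [614.2, -36.4, 172.8]
tcp_rot: [2.001, 2.421, 0.001]
ft_force: [-0.2, 0.2, -0.4]
width: 85.5
gripper_force: 0.0
```

```bash
python3 - <<'E'
from h import *
import json
s=state(); print(s["time"],s["eef_pos"],s["width"])
json.dump([614.0,-36.3,171.,1.76],open("cmd.json","w"))
for n in ["side","scene","wrist"]:
    m,f=cam(n); fixrot(m); im=imaging.read_camera(n); cv2.imwrite(f"pics/{n}2.png",im)
    for k,z in [("knob_mid",81),("wheel_axis",56),("carriage_face",55),("stop_face",55),("jar_mid",35),("lid_bar",107),("bottle_mid",65)]:
        for a in spotter.mark_of(n,k)[:1]: print(n,k,np.round(a["xy"],1),round(a["p"],2),np.round(atz(m,f,a["xy"],z),1))
a=cv2.imread("pics/scene2.png")[120:280,220:400]; b=cv2.imread("pics/wrist2.png")
a=cv2.resize(a,(450,400),interpolation=cv2.INTER_CUBIC); b=cv2.resize(b[80:340,240:560],(350,284))
c=np.zeros((400,800,3),np.uint8); c[:,:450]=a; c[:284,450:]=b; cv2.imwrite("pics/c2.png",c)
E
```

```text
13.1667 [614.21580389 -36.38037102 172.77054814] 85.45599437093337
side knob_mid [326.3 199.2] 0.59 [608.6 -15.   81. ]
side wheel_axis [328.2 191.4] 0.55 [609.1 -92.4  56. ]
side carriage_face [278.3 213.8] 0.46 [771.7  50.8  55. ]
side stop_face [281.6 208.4] 0.9 [765.4  20.7  55. ]
side jar_mid [367.  270.4] 0.86 [454.2 264.7  35. ]
side lid_bar [348.6 224.9] 0.68 [520.8 140.9 107. ]
side bottle_mid [309.  290.3] 0.81 [619.2 383.5  65. ]
scene knob_mid [312.5 220. ] 0.95 [621.7 -43.5  81. ]
scene wheel_axis [304.8 231.9] 0.6 [614.8 -78.2  56. ]
scene carriage_face [370.6 229.3] 0.72 [784.4  32.9  55. ]
scene stop_face [365.7 226.6] 0.78 [767.   34.7  55. ]
scene bottle_mid [371.3 146.4] 0.73 [631.7 379.1  65. ]
wrist knob_mid [329.1 199.4] 0.58 [620.1 -36.   81. ]
wrist wheel_axis [164.7 217.7] 0.69 [469.6 -93.6  56. ]
wrist carriage_face [509.2 143.6] 0.84 [770.1  37.2  55. ]
wrist stop_face [511.5 143.7] 0.74 [772.2  37.5  55. ]
```

View pics/c2.png

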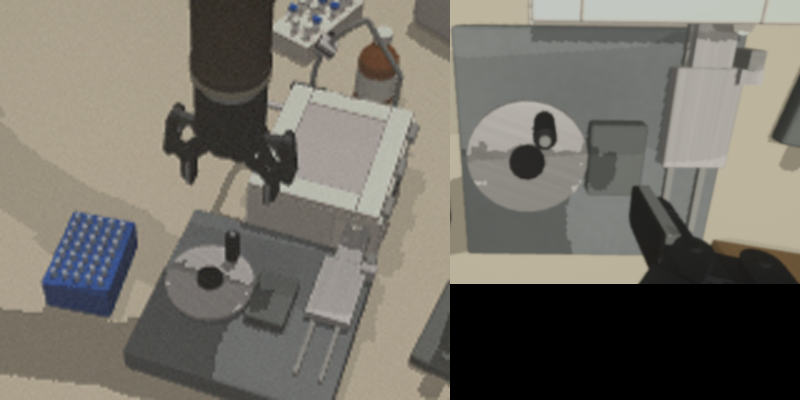

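```bash
python3 -c "
from plan import *
go([[568,46,171,1.759],[522.6,128.8,171,1.759]])"
```

```text
[0.112,-0.037,0,0,0,0, 0.224,-0.074,0,0,0,0, 0.336,-0.111,0,0,0,0, 0.447,-0.149,0,0,0,0, 0.559,-0.186,0,0,0,0, 0.671,-0.223,0,0,0,0, 0.783,-0.26,0,0,0,0, 0.895,-0.297,0,0,0,0.001]
[0.112,-0.036,0,0,0,0, 0.224,-0.073,0,0,0,0, 0.337,-0.109,0,0,0,0, 0.449,-0.146,0,0,0,0, 0.561,-0.182,0,0,0,0, 0.673,-0.219,0,0,0,0, 0.786,-0.255,0,0,0,0, 0.898,-0.292,0,0,0,0]
[522.59 128.81 171.     1.76]
```

>>> step_arm(deltas=[0.112,-0.037,0,0,0,0,0.224,-0.074,0,0,0,0,0.336,-0.111,0,0,0,0,0.447,-0.149,0,0,0,0,0.559,-0.186,0,0,0,0,0.671,-0.223,0,0,0,0,0.783,-0.26,0,0,0,0,0.895,-0.297,0,0,0,0], jaw=0.5)

```text
time: 15.03
eef_pos: [567.4, 47.2, 171.1]
tcp_rot: [2.001, 2.421, 0.0]
ft_force: [1.0, 0.3, -0.2]
width: 42.8
gripper_force: 0.0
```

>>> step_arm(deltas=[0.112,-0.036,0,0,0,0,0.224,-0.073,0,0,0,0,0.337,-0.109,0,0,0,0,0.449,-0.146,0,0,0,0,0.561,-0.182,0,0,0,0,0.673,-0.219,0,0,0,0,0.786,-0.255,0,0,0,0,0.898,-0.292,0,0,0,0])

```text
time: 15.7
eef_pos: [521.9, 129.7, 171.0]
tcp_rot: [2.002, 2.421, 0.0]
ft_force: [-0.1, 1.6, 0.1]
width: 42.4
gripper_force: 0.0
```

```bash
python3 - <<'E'
from h import *
s=state(); print(s["time"],s["eef_pos"],s["width"])
n="wrist"; m,f=cam(n); fixrot(m); im=imaging.read_camera(n)
for k,z in [("lid_bar",107),("mark_line",150),("lid_pointer",100)]:
    for a in spotter.mark_of(n,k)[:1]: print(n,k,np.round(a["xy"],1),round(a["p"],2),np.round(atz(m,f,a["xy"],z),1))
from fit import r,pts
for k,v in pts(r.x).items():
    u=proj(m,f,v)
    if k in("b1","b2","ptr"): print(k,np.round(u)); cv2.drawMarker(im,(int(u[0]),int(u[1])),(0,0,255),cv2.MARKER_CROSS,10,1)
cv2.imwrite("pics/w3.png",im)
E
```

```text
15.7 [521.93808212 129.6992425  170.97790234] 42.43316334025571
wrist lid_bar [327.8 208.9] 0.74 [526.1 131.5 107. ]
wrist mark_line [520.7  24.8] 0.82 [597.  263.7 150. ]
wrist lid_pointer [435.   46.2] 0.6 [574.  256.6 100. ]
b1 [323. 147.]
b2 [323. 267.]
ptr [431.  49.]
```

View pics/w3.png

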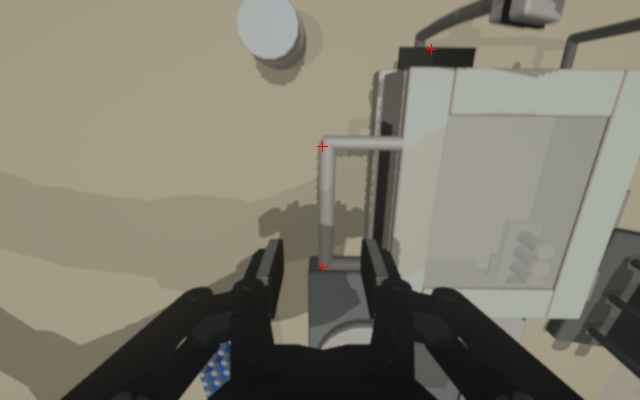

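>>> step_arm(deltas=[0,0.035,0.12,0,0,0,0,0.035,0.24,0,0,0,0,0.035,0.36,0,0,0,0,0.035,0.48,0,0,0,0,0.035,0.6,0,0,0,0,0.035,0.72,0,0,0,0,0.035,0.83,0,0,0,0,0.035,0.83,0,0,0])

```text
time: 16.57
eef_pos: [524.5, 128.8, 85.3]
tcp_rot: [-2.0, -2.419, 0.005]
ft_force: [-0.0, -0.1, 0.8]
width: 42.5
gripper_force: 0.0
```

>>> step_arm(deltas=[0,0,0,0,0,0,0,0,0,0,0,0,0,0,0,0,0,0,0,0,0,0,0,0,0,0,0,0,0,0,0,0,0,0,0,0,0,0,0,0,0,0,0,0,0,0,0,0], jaw=0)

```text
time: 17.23
eef_pos: [525.7, 129.5, 88.2]
tcp_rot: [-2.002, -2.421, 0.0]
ft_force: [-5.4, 0.1, 5.7]
width: 9.9
gripper_force: 58.8
```

```bash
python3 - <<'E'
from h import *
s=state(); print(s["time"],s["eef_pos"],s["width"],s["ft_force"])
imaging.read_camera("scene")
for n in ["scene","side"]:
    m,f=cam(n); im=imaging.read_camera(n); cv2.imwrite(f"pics/{n}4.png",im)
    for k in ["mark_line","lid_pointer"]:
        for a in spotter.mark_of(n,k)[:2]: print(n,k,np.round(a["xy"],1),round(a["p"],2))
E
```

```text
17.2333 [525.71254275 129.455537    88.23418463] 9.938773402573863 [-5.37387964  0.05880781  5.65085366]
scene mark_line [350.4 140.7] 0.5
scene lid_pointer [344.5 153.1] 0.68
scene lid_pointer [259.  224.1] 0.2
side mark_line [327.8 233.6] 0.51
side mark_line [366.9 268.3] 0.31
side lid_pointer [328.4 249. ] 0.94
```

```bash
cat > lift.py <<'E'
from plan import *
import sys
X0=[526.03,129.47,88.0]; c=load(); YAW=1.759; G=0.188
def P(t):
    d=(222*(1-np.cos(t))+7*np.sin(t)); return [X0[0]+d*np.cos(G),X0[1]+d*np.sin(G),X0[2]+222*np.sin(t)-7*(1-np.cos(t)),c0[3]]
ts=list(map(float,sys.argv[1].split(",")))
c0=c
for a,b,n in zip(ts[:-1],ts[1:],[8]*9):
    s=[(1-np.cos(np.pi*(k+1)/7))/2 if k<7 else 1 for k in range(8)] if len(ts)==2 else [(k+1)/8 for k in range(8)]
    c=call(c,[P(a+(b-a)*u) for u in s])
json.dump(c,open("cmd.json","w")); print(np.round(c,1))
E
python3 -c "
import json;json.dump([526.03,129.47,88.0,1.759],open('cmd.json','w'))"
python3 lift.py 0,.18,.36
```

```text
[0,0.002,-0.05,0,0,0, 0,0.005,-0.1,0,0,0, 0,0.01,-0.15,0,0,0, 0,0.015,-0.199,0,0,0, 0,0.022,-0.249,0,0,0, 0,0.03,-0.298,0,0,0, 0,0.038,-0.347,0,0,0, 0,0.048,-0.396,0,0,0]
[0,0.011,-0.049,0,0,0, 0,0.024,-0.098,0,0,0, 0,0.037,-0.146,0,0,0, 0,0.051,-0.194,0,0,0, 0,0.066,-0.241,0,0,0, 0,0.083,-0.288,0,0,0, 0,0.1,-0.335,0,0,0, 0,0.119,-0.382,0,0,0]
[542.4 132.6 165.8   1.8]
```

>>> step_arm(deltas=[0,0.002,-0.05,0,0,0,0,0.005,-0.1,0,0,0,0,0.01,-0.15,0,0,0,0,0.015,-0.199,0,0,0,0,0.022,-0.249,0,0,0,0,0.03,-0.298,0,0,0,0,0.038,-0.347,0,0,0,0,0.048,-0.396,0,0,0])

```text
time: 18.25
eef_pos: [530.1, 130.2, 127.8]
tcp_rot: [-2.001, -2.421, 0.002]
ft_force: [-5.2, 0.9, -5.3]
width: 9.8
gripper_force: 58.3
```

>>> step_arm(deltas=[0,0.011,-0.049,0,0,0,0,0.024,-0.098,0,0,0,0,0.037,-0.146,0,0,0,0,0.051,-0.194,0,0,0,0,0.066,-0.241,0,0,0,0,0.083,-0.288,0,0,0,0,0.1,-0.335,0,0,0,0,0.119,-0.382,0,0,0])

```text
time: 18.92
eef_pos: [541.0, 132.1, 165.9]
tcp_rot: [-2.001, -2.42, 0.004]
ft_force: [-8.2, 0.5, -2.8]
width: 10.1
gripper_force: 58.4
```

```bash
cat > meas.py <<'E'
from h import *
import sys
from fit import r
p=r.x.copy()+np.array([3,0.5,0,0]); T=inst(p)
def theta(m,f,xy,guess=.5,Y=214):
    # intersect ray with instrument plane y=Y
    q,d=ray(m,f,xy); n=np.array([-np.sin(p[2]),np.cos(p[2]),0]); o=T([90,Y,100])
    X=q+d*((o-q)@n)/(d@n); v=X-o; ex=-(v[0]*np.cos(p[2])+v[1]*np.sin(p[2]))
    return np.arctan2(v[2],ex),np.hypot(v[2],ex)
if __name__=="__main__":
    s=state(); print(s["time"],s["eef_pos"],s["width"],s["ft_force"])
    z=(s["eef_pos"][2]-88.2)/222; print("theta from z",np.arcsin(z))
    for n in ["wrist","side","scene"]:
        m,f=cam(n); fixrot(m); im=imaging.read_camera(n); cv2.imwrite(f"pics/{n}{sys.argv[1]}.png",im)
        for k in ["mark_line","lid_pointer"]:
            for a in spotter.mark_of(n,k)[:1]: print(n,k,np.round(a["xy"],1),round(a["p"],2),np.round(theta(m,f,a["xy"]),3))
E
python3 meas.py 5; python3 -c "
import cv2;a=cv2.imread('pics/wrist5.png')[0:200,340:640];cv2.imwrite('pics/w5c.png',cv2.resize(a,(800,533),interpolation=cv2.INTER_CUBIC))"
```

```text
18.9167 [541.00485261 132.10995002 165.88158222] 10.097135968091703 [-8.22573555  0.50996045 -2.78856713]
theta from z 0.357482540368911
wrist mark_line [488.2  21.3] 0.92 [  0.465 152.222]
wrist lid_pointer [459.6  27.6] 0.56 [  0.373 153.158]
side mark_line [326. 236.] 0.49 [  0.413 155.269]
side lid_pointer [323.7 241.4] 0.66 [  0.291 141.276]
scene mark_line [348.7 140.7] 0.48 [  0.422 149.257]
scene lid_pointer [312.1 157.5] 0.65 [-2.05000e-01  2.71946e+02]
```

View pics/w5c.png

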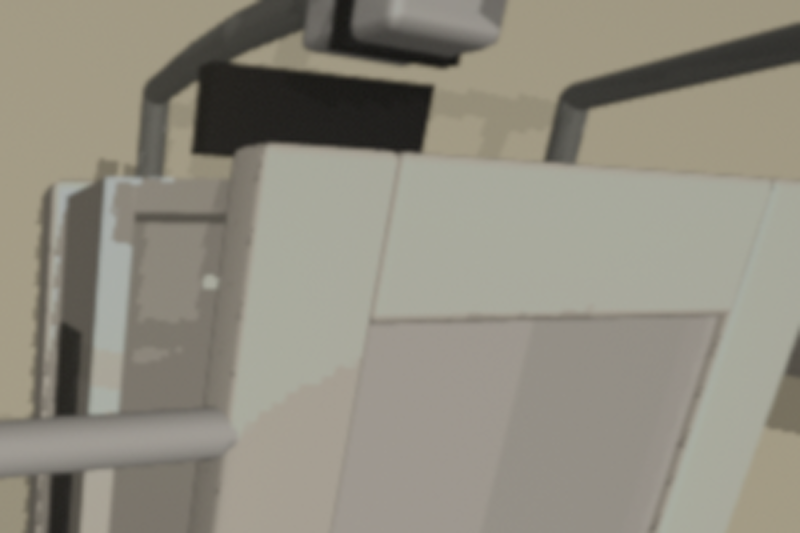

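```bash
python3 lift.py .36,.44
```

```text
[0,0.003,-0.008,0,0,0, 0,0.013,-0.03,0,0,0, 0,0.027,-0.063,0,0,0, 0,0.044,-0.099,0,0,0, 0,0.059,-0.131,0,0,0, 0,0.07,-0.153,0,0,0, 0,0.074,-0.161,0,0,0, 0,0.074,-0.161,0,0,0]
[549.7 134.  181.9   1.8]
```

>>> step_arm(deltas=[0,0.003,-0.008,0,0,0,0,0.013,-0.03,0,0,0,0,0.027,-0.063,0,0,0,0,0.044,-0.099,0,0,0,0,0.059,-0.131,0,0,0,0,0.07,-0.153,0,0,0,0,0.074,-0.161,0,0,0,0,0.074,-0.161,0,0,0])

```text
time: 20.03
eef_pos: [547.9, 133.3, 182.1]
tcp_rot: [-2.001, -2.42, 0.005]
ft_force: [-11.3, -0.4, -0.9]
width: 9.8
gripper_force: 58.6
```

```bash
python3 meas.py 6; python3 -c "
import cv2,numpy as np;a=cv2.imread('pics/wrist6.png')[0:70,380:580];b=cv2.imread('pics/side6.png')[215:265,290:370]
cv2.imwrite('pics/c6.png',np.vstack([cv2.resize(a,(800,280),interpolation=cv2.INTER_CUBIC),cv2.resize(b,(800,320)[0:1]+(320,),interpolation=cv2.INTER_CUBIC)]))"
```

```text
20.0333 [547.90197025 133.33883409 182.08266879] 9.789004134672908 [-11.33288449  -0.37188683  -0.86352361]
theta from z 0.4366375762171993
wrist mark_line [454.5  28.9] 0.6 [  0.465 152.854]
wrist lid_pointer [449.4  29. ] 0.59 [  0.457 154.829]
side mark_line [325.5 234.3] 0.44 [  0.458 156.908]
side lid_pointer [325.  234.9] 0.75 [  0.449 154.564]
scene mark_line [348.9 140. ] 0.54 [  0.443 150.19 ]
```

View pics/c6.png

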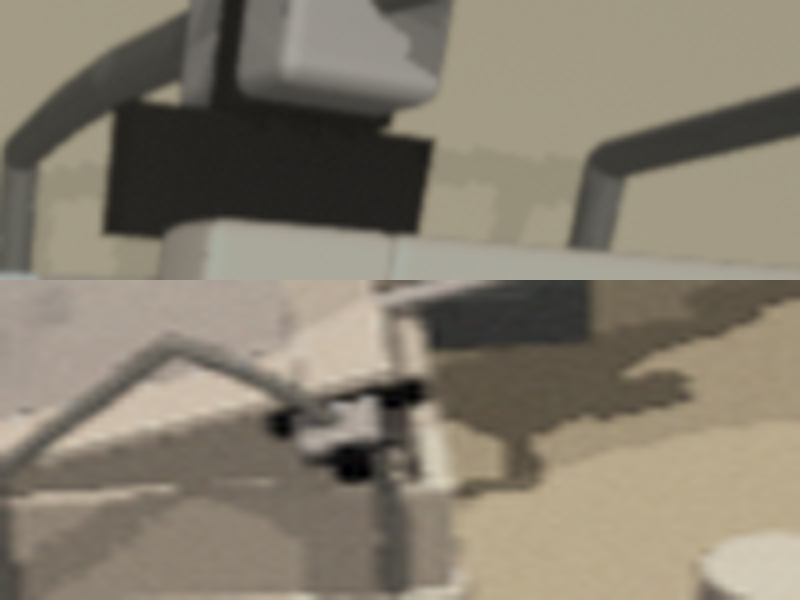

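```bash
cat > m2.py <<'E'
from meas import *
from scipy.optimize import brentq
def col(m,f,t,Y=214,rr=150): return proj(m,f,T([90-rr*np.cos(t),Y,100+rr*np.sin(t)]))
def tcol(m,f,c,Y=214): return brentq(lambda t: col(m,f,t,Y)[0]-c,-.3,1.1)
E
python3 - <<'E'
from m2 import *
m,f=cam("wrist"); fixrot(m); s=state(); print(m["position"],s["eef_pos"])
for t in (.40,.44,.48,.52,.56): print(t,np.round(col(m,f,t),1), np.round(col(m,f,t,220),1))
for c in (448,449.4,454.5,457): print(c,round(tcol(m,f,c),3))
# frame5: camera was shifted by tcp difference
m5=dict(m); m5["position"]=m["position"]+np.array([542.4-549.7,132.6-134,165.8-181.9])
for c in (459.6,488.2): print("f5",c,round(tcol(m5,f,c),3))
for t in (.36,.44,.5): print(col(m5,f,t))
E
```

```text
[532.0397109  216.82769206 324.43696398] [547.85682641 133.35037769 181.97797029]
0.4 [443.1  33.1] [444.7  19.7]
0.44 [452.4  30.9] [454.3  16.9]
0.48 [462.9  28.6] [464.9  14.1]
0.52 [474.4  26.1] [476.7  11. ]
0.56 [487.2  23.6] [489.9   7.8]
448 0.422
449.4 0.428
454.5 0.448
457 0.458
f5 459.6 0.347
f5 488.2 0.45
(np.float64(462.75037012889504), np.float64(28.68584938784852))
(np.float64(484.91849137581517), np.float64(23.3709115465129))
(np.float64(505.10816283720584), np.float64(18.930662176402194))
```

>>> step_arm(deltas=[0,-0.002,-0.006,0,0,0,0,-0.004,-0.012,0,0,0,0,-0.006,-0.018,0,0,0,0,-0.008,-0.025,0,0,0,0,-0.01,-0.032,0,0,0,0,-0.01,-0.038,0,0,0,0,-0.01,-0.038,0,0,0,0,-0.01,-0.038,0,0,0])

```text
time: 21.15
eef_pos: [549.7, 133.7, 185.9]
tcp_rot: [2.002, 2.42, 0.003]
ft_force: [3.7, 2.6, -7.7]
width: 9.8
gripper_force: 58.3
```

```bash
python3 - <<'E'
from m2 import *
for i in range(3):
    s=state(); m,f=cam("wrist"); fixrot(m); im=imaging.read_camera("wrist")
    o=[]
    for k in ["mark_line","lid_pointer"]:
        a=spotter.mark_of("wrist",k)[0]; o+=[np.round(a["xy"],1),round(tcol(m,f,a["xy"][0]),3)]
    print(s["time"],np.round(s["eef_pos"],1),np.round(s["ft_force"],1),o)
cv2.imwrite("pics/wrist7.png",im)
for n in ["side"]:
  m,f=cam(n); fixrot(m); im2=imaging.read_camera(n); cv2.imwrite("pics/side7.png",im2)
  for k in ["mark_line","lid_pointer"]:
    a=spotter.mark_of(n,k)[0]; print(n,k,a["xy"],theta(m,f,a["xy"]))
b=im2[215:265,290:370]
cv2.imwrite('pics/c7.png',np.vstack([cv2.resize(im[0:70,380:580],(800,280),interpolation=cv2.INTER_CUBIC),cv2.resize(b,(800,320),interpolation=cv2.INTER_CUBIC)]))
E
```

```text
21.15 [549.7 133.7 185.9] [ 3.7  2.6 -7.7] [array([446.3,  30.5]), 0.447, array([443.7,  31.6]), 0.436]
21.3 [549.6 133.7 185.8] [ 4.7  2.3 -9.5] [array([448.4,  30.8]), 0.455, array([451.5,  31.9]), 0.467]
21.45 [549.6 133.7 185.8] [ 4.7  1.7 -8.1] [array([449.8,  28.6]), 0.46, array([446.4,  32.8]), 0.446]
side mark_line [327.6, 235.9] (np.float64(0.4009947731839929), np.float64(159.62540150369625))
side lid_pointer [325.3, 236.7] (np.float64(0.40221168124145806), np.float64(152.2955813675669))
```

View pics/c7.png

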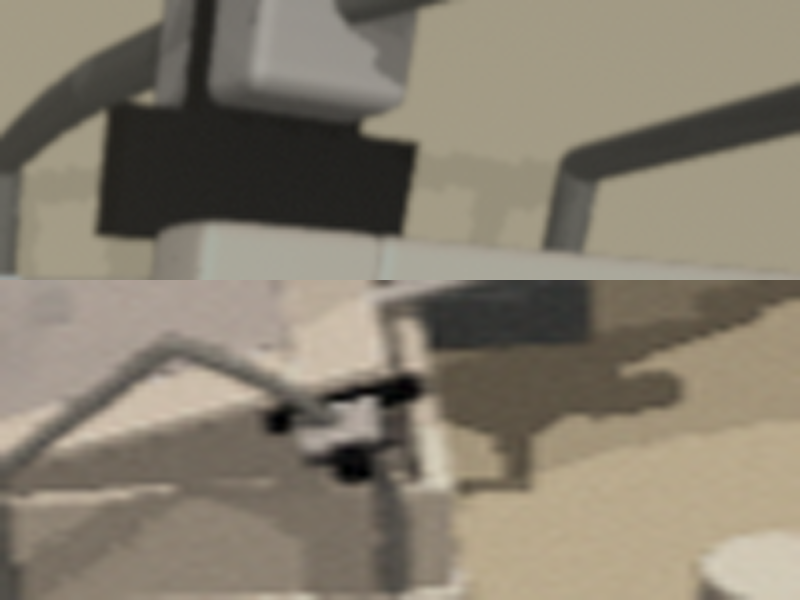

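>>> step_arm(deltas=[0,0.002,-0.004,0,0,0,0,0.004,-0.008,0,0,0,0,0.006,-0.012,0,0,0,0,0.008,-0.016,0,0,0,0,0.008,-0.016,0,0,0,0,0.008,-0.016,0,0,0,0,0.008,-0.016,0,0,0,0,0.008,-0.016,0,0,0])

```text
time: 22.42
eef_pos: [550.3, 133.8, 187.3]
tcp_rot: [2.002, 2.42, 0.002]
ft_force: [5.6, 1.3, -10.2]
width: 9.9
gripper_force: 58.3
```

```bash
python3 - <<'E'
from m2 import *
D=[]
for i in range(10):
    s=state(); m,f=cam("wrist"); fixrot(m); im=imaging.read_camera("wrist")
    try:
        t=[tcol(m,f,spotter.mark_of("wrist",k)[0]["xy"][0]) for k in ["mark_line","lid_pointer"]]; D.append(t)
    except IndexError: pass
cv2.imwrite("pics/wrist8.png",im); D=np.array(D); print(s["time"],np.round(s["eef_pos"],1),np.round(s["ft_force"],1))
print(D.mean(0),D.std(0),(D[:,0]-D[:,1]).mean(),np.median(D[:,0]-D[:,1]))
for k in (6,7,8):
    g=cv2.cvtColor(cv2.imread(f"pics/wrist{k}.png"),cv2.COLOR_BGR2GRAY)
    for r_ in (10,20,28,30,32,36,42,50):
        x=np.where(g[r_,395:510]<65)[0]+395; x0=[ ] 
        runs=np.split(x,np.where(np.diff(x)>1)[0]+1); print(k,r_,[(int(q[0]),int(q[-1])) for q in runs if len(q)>2])
E
```

```text
23.7667 [550.3 133.8 187.3] [  5.1   2.4 -10.4]
[0.44898597 0.4608193 ] [0.00541344 0.00701995] -0.011833331115192358 -0.017651392362491775
6 10 [(435, 439)]
6 20 [(411, 420), (433, 438)]
6 28 [(395, 403), (409, 477)]
6 30 [(396, 400), (409, 476)]
6 32 [(395, 397), (409, 474)]
6 36 [(408, 487)]
6 42 [(408, 486)]
6 50 [(407, 484)]
7 10 [(428, 432)]
7 20 [(412, 417), (427, 431)]
7 28 [(395, 401), (407, 456)]
7 30 [(395, 397), (407, 469)]
7 32 [(407, 469)]
7 36 [(407, 482)]
7 42 [(406, 482)]
7 50 [(405, 480)]
8 10 [(425, 430)]
8 20 [(411, 414), (424, 428)]
8 28 [(395, 400), (407, 449)]
8 30 [(395, 397), (407, 462), (464, 466)]
8 32 [(407, 466)]
8 36 [(406, 481)]
8 42 [(405, 481)]
8 50 [(405, 479)]
```

>>> step_arm(deltas=[0,-0.002,0.004,0,0,0,0,-0.004,0.008,0,0,0,0,-0.004,0.008,0,0,0,0,-0.004,0.008,0,0,0,0,-0.004,0.008,0,0,0,0,-0.004,0.008,0,0,0,0,-0.004,0.008,0,0,0,0,-0.004,0.008,0,0,0])

```text
time: 24.58
eef_pos: [549.9, 133.7, 186.5]
tcp_rot: [2.002, 2.42, 0.002]
ft_force: [6.0, 2.4, -10.5]
width: 9.9
gripper_force: 58.3
```

```bash
python3 - <<'E'
from m2 import *
D=[]
for n in ("side","scene"):
  for i in range(5):
    m,f=cam(n); fixrot(m); im=imaging.read_camera(n)
    try: D.append([theta(m,f,spotter.mark_of(n,k)[0]["xy"])[0] for k in ["mark_line","lid_pointer"]])
    except IndexError: pass
  if D: D=np.array(D); print(n,len(D),np.median(D,0),np.median(D[:,0]-D[:,1]))
  D=[]
s=state(); print(s["time"],s["eef_pos"],s["ft_force"],np.abs(s["joint_velocities"]).max())
print(close_job())
E
```

```text
side 5 [0.41127478 0.40433669] -0.01605996315769337
scene 5 [0.40537427 0.40239752] 0.00020272288265554828
26.0833 [549.95522846 133.72272185 186.52836808] [ 5.80819396  2.83944821 -9.99101906] 0.0016274813834583613
the job is handed in; nothing more can be done
None
```

I wound the carriage in against its stop, then lifted the lid to the set mark and handed the job in at 26 s, still gripping and steady; the camera readings put the pointer within about 0.02 rad of the mark's line.

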